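Prop up and lay a strip at the disc sander

TASK

Raise the ratchet prop beside the disc sander click by click until the top of its head is level with the sander's table, without going past that notch, and let go so that it stands on its pawl. Then take the long square wooden strip from the sloping rack and set it down, without dropping it, so that it lies level across the sander's table and the prop's head, square to the disc face and not touching the disc. Leave the other things on the bench where they are.

Things in the scene. Friction and masses are not known exactly. Their poses are not given: they have to be found in the camera images.
- sander: Green bench disc sander, fixed, 250 mm tall. Origin on the bench straight below the centre of the disc's face; z up, +y points out of the face, across the sander's table, towards the prop. The disc (180 mm across, 200 mm guard behind) is upright, its face in the plane y = 0; foot and motor lie behind it, to y = -210 mm.
- table_edge (a point): Middle of the table's upper edge away from the disc. The sander's flat dark steel table is 200 mm wide (sander x from -100 to 100 mm), reaches from sander y = 4 to 124 mm (this edge), is 12 mm thick, its top 150 mm above the bench.
- prop: Grey ratchet prop, fixed: foot plate 120 mm (x) by 100 mm (y), housing up to 66 mm high; origin under the foot's centre, z up along the column's axis. It stands 225 to 245 mm from the disc face, off the table's far edge, its y within 0.3 rad of the sander's y. The sprung pawl is on its +x side, with a tail out to x = 65 mm, 50 mm high.
- column (a joint): Height in m of the prop's ringed column: 0 lowest, 0.066 end of travel. Lifts straight up with 5 to 9 N. The pawl clicks in every 0.012 m: it can rest only at 0, 0.012, 0.024, 0.036, 0.048, 0.060, drops to the notch below if let go between, and cannot go down past a notch. Starts at 0, 0.012 or 0.024. At 0.048 the head is level with the sander's table.
- head_top (a point): Centre of the flat top of the prop's steel head, a block 60 mm (along the prop's x) by 44 mm (along the prop's y) and 20 mm thick, on the column (36 mm thick below it). Its height is 0.102 m plus the joint value column.
- rack: Plywood rack, fixed, 250 mm wide (y), its board rising at 35 degrees towards +x, from 40 mm above the bench at x = -75 mm to 138 mm at x = 64 mm. Origin under its centre, z up. Three pieces lie up the slope, at y = -80, 0 and 80 mm (which is where varies), lower ends on a 22 mm high lip, between cheeks 16 mm high that cover only their lowest 32 mm.
- strip: The long plain square wooden strip, 200 x 30 x 30 mm, about 0.13 kg (0.09 to 0.18). Origin at the centre of the end face that starts lowest; its x axis runs along its length to the other end, y and z across its faces. At the start it lies in the rack, x axis rising at 35 degrees, z square to the rack's board.
- strip_mid (a point): Middle of the long strip (100 mm from either end, on its axis).
- short_strip: Short square strip in the rack, 120 x 30 x 30 mm; origin at its lower end, x along it. Leave alone.
- dowel: Round dowel in the rack, 170 mm long, 30 mm across; origin at its lower end, x along it. Leave alone.
- glue: White glue bottle, 60 mm across, 170 mm tall, origin under it; stands beyond the prop. Leave alone.
- sanding_block: Cork sanding block 65 x 110 x 35 mm, origin under its centre; lies in front of the prop. Leave alone.
- try_square: Try square lying flat, wooden stock 110 mm (x), steel blade 150 mm (y), 18 mm thick, origin under the middle of the stock. Leave alone.
- tape: Tape measure 70 x 65 x 36 mm, origin under it. Leave alone.
- hammer: Hammer lying on the bench beyond the rack. Leave alone.
Things that resemble listed ones, but are neither listed nor needed, are in the scene too. What is shaped like the prop but black is not meant.

How it is judged:
On the way:
1. the prop stands on its pawl at the notch level with the sander's table, let go, the strip still in the rack (value of joint column between 0.044 and 0.052 m and velocity of joint column between -0.01 and 0.01 m/s and contact force between the fingers and prop below 0.1 N and distance of strip_mid from where it was at the start of the episode below 0.03 m), for 0.2 s.
At the end, for the whole second after the job is handed in: The column rests at 0.048 m (within 4 mm); the long strip lies at rest on both the sander's table and the prop's head, level within 2.6 degrees, its middle 165 mm (within 7 mm) above the bench, square to the disc within 8.6 degrees, clear of the disc face by 2 mm or more, and let go (value of joint column between 0.044 and 0.052 m and contact force between strip and sander above 0.05 N and contact force between strip and prop above 0.05 N and angle between strip's own x axis and vertical between 1.5258 and 1.6158 rad and angle between the x axis of strip and the y axis of sander, either way round below 0.15 rad and height (world z) of strip_mid between 0.158 and 0.172 m and y of strip_mid in the frame of sander above 0.102 m and linear speed of strip below 0.02 m/s and angular speed of strip below 0.1 rad/s and contact force between the fingers and strip below 0.05 N); the robot touches nothing.
It fails at once if the column is raised past the set notch to the next one (value of joint column above 0.06 m).
It fails at once if the strip is dropped (falls faster than 0.6 m/s out of the fingers) (linear speed of strip above 0.6 m/s and contact force between the fingers and strip below 0.02 N).
It fails at once if the short strip or the dowel is moved by more than 30 mm (distance of any of short_strip, dowel from where it was at the start of the episode above 0.03 m).
It fails at once if another thing on the bench is moved by more than 30 mm or knocked over (distance of any of glue, sanding_block, try_square, tape, hammer from where it was at the start of the episode above 0.03 m or angle between glue's own z axis and vertical above 0.6 rad).
It also fails if it takes over 48 s, if anything falls off the work surface, if the arm or the gripper's body presses on something with over 40 N, if the wrist force passes 120 N, or if a joint passes its speed limit or range.

ROBOT

A 6-joint arm with a two-finger parallel gripper is mounted at the origin on the work surface. World frame = base frame: x ahead of the robot, y to its left, z up, the work surface at z = 0. Lengths are in m, angles in rad, forces in N, time in s.
With the tool pointing down it reaches from about 0.25 to 0.8 m from the base axis. Payload 8.5 kg.
Tool frame: the origin (TCP) lies on the mounting face of the last link; the fingertips stand 173 mm ahead of it and the grasp point (between the pads) lies 155 mm ahead of it; x points along the fingers, z is the direction in which the jaws open and shut, and the axes are right-handed (so a half turn about x gives the same grasp; the last joint's range is limited). The gripper opens to 85 mm and grips with 20 to 120 N. Pads are 22 mm wide; open, the fingers measure 114 mm over their backs; the gripper's body (76 mm by 85 mm) begins 54 mm behind the grasp point. The pads swing forward as they close: fully open they stand 13 mm farther back than shut.
Start: joints at [1.29, 0.238, -0.013, 1.319, 0, 1.571], TCP at [0.145, 0.504, 0.405] pointing down, gripper open.
Joint ranges: [-2.66, 2.66], [-1.03, 1.9], [-1.14, 1.46], [-1.82, 2.27], [-1.45, 1.34], [-3.14, 3.14]. Speed limits (rad/s): [2.22, 2.22, 2.79, 3.14, 3.14, 3.14].

INTERFACE

Orientations are given as a unit quaternion [x, y, z, w].
In Python, from rig import observe, camera, camera_info, close_job gives the robot as it stands. The module is installed in compiled form; this text tells all that it offers.
- The arm moves only by the tool play_rows, never from a script. Its argument "series" is one flat list of numbers, 7 for each row, row after row: the closure in counts, from 0 (fully open) to 255 (shut), then the shift along the tool's x, y, z in cm, then the turn, a rotation vector about the tool's x, y, z in rad. A call has exactly 10 rows; each row is the pose to reach, as a shift and turn from the pose measured when the call began, along the tool's axes at that moment; what a row does not reach only later rows make up. A row lasts 1/10 s, in which the tool goes at most 50 mm and 8.59 degrees, less where a joint would pass 70% of its speed; a pose out of reach is approached as far as the arm can. A call with a gripper value outside its range is refused whole. The fingers move at their own pace and stop on an object; "squeeze" is the grip in N (left out, the last holds). Time passes only in rows, so rows that repeat a pose let the fingers close, or fill a call up. It gives the time, the measured TCP pose, the force and the opening at its end, in the units of the state.
- observe(): the state, without advancing time (a new reading comes with each control period).
- camera(name): name is "scene" or "top" or "wrist"; returns (picture, depth): 400x640x3 uint8, red, green, blue; 400x640 float32, m along the optical axis (not along the pixel's ray), 0 where there is no reading.
- camera_info(name): a dict with "fx", "fy", "cx", "cy" (pixels), "world_from_camera" (4x4, takes a point from camera to world coordinates). Camera axes: x right, y down, z forward; pixel columns grow to the right and rows downward; lengths in m; the calibration is good to about 2 mm. A picture is of the moment at which its call begins: read the wrist's pose just before it. camera_info takes no time and is no camera call; for the wrist camera it gives the pose at the moment of the call.
- close_job(): hands the job in, once; it reports no verdict.
The state is a dict: "time_s": time; "joint_pos": joint angles; "qvel": joint speeds; "joint_efforts": joint torques, N m; "ee_pos": TCP position; "eef_rot": TCP orientation; "force": force on the tool from outside, world axes, zero at the start; "torque": the same for the moment, N m; "grip_width": finger opening in m.
Only numpy, scipy, OpenCV 4.12 (cv2) and the standard library are available. Lean on these libraries where they do the work, as an engineer would, in place of code of your own. Each camera call takes 0.05 s, during which the arm holds its last target. There are 200 camera calls.

## Working session

There is one attempt and no reset: what is moved stays moved. The work goes in short steps, Python scripts to look and compute and a tool call to move; the robot and the scene stay as the last step left them, time stands still between calls to the robot, and variables do not carry over. Pictures are saved under pics/ and viewed, about 8 in all and at most 12, crops included, and the job is handed in when it is done.

Besides the shell and the picture viewer there is one more tool, called as name(argument=value, ...) on one line, values as JSON. play_rows: Moves the arm, as the interface text tells. Its arguments: {"type":"object","properties":{"series":{"type":"array"},"squeeze":{"type":"number"}},"required":["series"]}

```bash
mkdir -p pics; cat > h.py <<'E'
import numpy as np, cv2
from rig import observe, camera, camera_info
from scipy.spatial.transform import Rotation as R
def shot(name, fn=None):
    info=camera_info(name); p,d=camera(name)
    if fn: cv2.imwrite('pics/'+fn, p[:,:,::-1])
    np.savez('pics/%s_last.npz'%name,p=p,d=d,**{k:info[k] for k in info})
    return p,d,info
def cloud(d,i):
    v,u=np.mgrid[:d.shape[0],:d.shape[1]]
    P=np.stack([(u-i['cx'])/i['fx']*d,(v-i['cy'])/i['fy']*d,d],-1)
    T=np.array(i['world_from_camera']); return P@T[:3,:3].T+T[:3,3]
E
python3 - <<'E'
from h import *
s=observe();print(s)
for n in('scene','top'):
    p,d,i=shot(n,n+'1.png');print(n,i)
E
```

```text
{'time_s': 0.0, 'joint_pos': array([ 1.29002716e+00,  2.38773563e-01, -1.42310784e-02,  1.31917737e+00,
       -2.30337994e-05,  1.57076560e+00]), 'qvel': array([ 0.00177494, -0.00049264, -0.00062231, -0.00048807, -0.00209395,
       -0.00120312]), 'joint_efforts': array([-1.39582851e-03, -5.38774645e+01,  3.46440697e+01,  1.84205174e-02,
       -2.39392393e-04,  1.22879381e-06]), 'ee_pos': array([0.1454351 , 0.50429376, 0.40409025]), 'eef_rot': array([-0.42542879,  0.56542302,  0.4248267 ,  0.56464983]), 'force': array([ 0.53346573,  0.69708413, -0.06544882]), 'torque': array([-0.0222679 ,  0.02054982,  0.06477966]), 'grip_width': 0.08513591552577517}
scene {'fx': 431.5386935756165, 'fy': 431.5386935756165, 'cx': 318.2045934816564, 'cy': 201.79537348240643, 'world_from_camera': array([[ 0.25736486,  0.70303898, -0.6629476 ,  1.20566708],
       [ 0.9662689 , -0.19388625,  0.16950671, -0.17073441],
       [-0.0093666 , -0.68421072, -0.72922422,  0.92854621],
       [ 0.        ,  0.        ,  0.        ,  1.        ]])}
top {'fx': 507.36268449420663, 'fy': 507.36268449420663, 'cx': 325.362053369597, 'cy': 197.97753066606674, 'world_from_camera': array([[-2.64586508e-02, -9.97812928e-01,  6.05747451e-02,
         3.99334171e-01],
       [-9.99648664e-01,  2.63143572e-02, -3.17870214e-03,
         3.39389976e-02],
       [ 1.57776461e-03, -6.06375671e-02, -9.98158603e-01,
         1.64573387e+00],
       [ 0.00000000e+00,  0.00000000e+00,  0.00000000e+00,
         1.00000000e+00]])}
```

View pics/scene1.png

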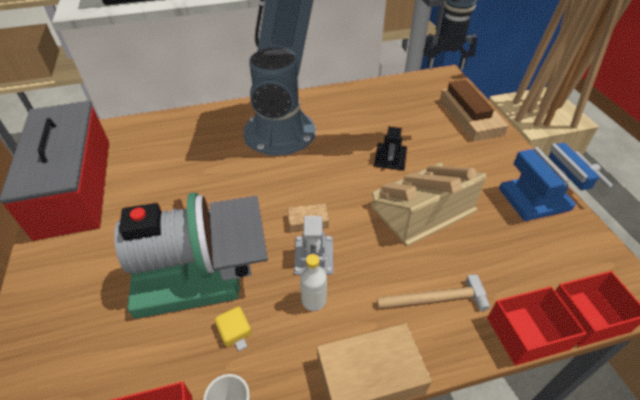

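View pics/top1.png

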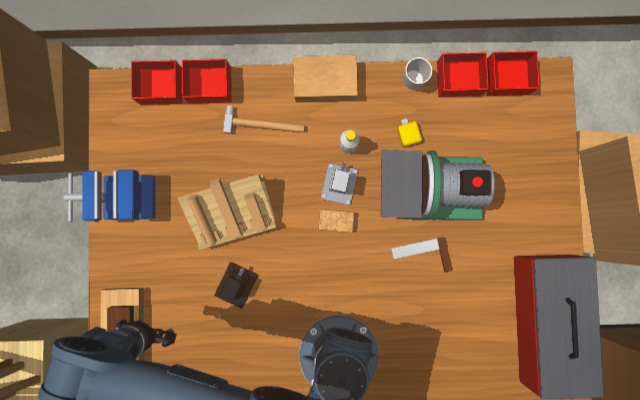

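The scene view shows the green sander at (190,240), its table at (238,232), the grey prop at (313,245), the glue bottle at (313,285), and the rack at (428,195). In the top view, the table is at (402,183), the prop head at (340,181), and the rack's pieces at about (200,220), (222,205) and (258,208). The black decoy is at (238,285).

```bash
cat > m1.py <<'E'
from h import *
for n in('top','scene'):
    z=np.load(f'pics/{n}_last.npz'); p=z['p'].astype(int);d=z['d'];W=cloud(d,z); ok=d>0
    hsv=cv2.cvtColor(z['p'],cv2.COLOR_RGB2HSV); sat=hsv[...,1]
    def rect(m,lab):
        m=cv2.morphologyEx(m.astype(np.uint8),cv2.MORPH_OPEN,np.ones((2,2)))
        k,L,st,c=cv2.connectedComponentsWithStats(m)
        for j in range(1,k):
            if st[j,4]<40: continue
            q=W[L==j]; r=cv2.minAreaRect((q[:,:2]*1000).astype(np.float32))
            print(n,lab,'n',st[j,4],'px',c[j].round(),'xyz',np.median(q,0).round(4),'zr',np.percentile(q[:,2],[5,95]).round(3),'rect',[np.round(v,1) for v in r])
    X,Y,Z=W[...,0],W[...,1],W[...,2]
    reg=ok&(X>.2)&(X<.65)&(Y>-.4)&(Y<.45)
    rect(reg&(Z>.143)&(Z<.157)&(Y<0.0)&(Y>-.25)&(sat<60),'table')
    rect(reg&(Z>.092)&(Z<.137)&(abs(Y)<.08)&(sat<60),'head')
    rect(reg&(Z>.015)&(Z<.19)&(Y>.12)&(sat>40),'rack')
    rect(reg&(Z>.015)&(Z<.3)&(abs(Y)<.1)&(sat<60),'prop')
E
python3 m1.py
```

```text
top table n 2412 px [401. 185.] xyz [ 0.5202 -0.196   0.1505] zr [0.144 0.156] rect [array([ 515.4, -110.2]), array([206.9, 306.9]), np.float64(4.9)]
top head n 295 px [341. 181.] xyz [ 0.5417 -0.0197  0.1259] zr [0.064 0.133] rect [array([547.5, -22.3]), array([44.9, 67.6]), np.float64(74.5)]
top rack n 4573 px [230. 211.] xyz [0.4592 0.3217 0.0961] zr [0.045 0.155] rect [array([479.8, 250.1]), array([218.3, 406.3]), np.float64(7.8)]
top rack n 461 px [234. 286.] xyz [0.2326 0.3135 0.0994] zr [0.008 0.108] rect [array([314.3, 212.4]), array([ 78.3, 387.6]), np.float64(36.9)]
top prop n 53 px [350. 150.] xyz [ 0.6459 -0.0517  0.0605] zr [0.006 0.105] rect [array([531. ,  -5.5]), array([ 27.6, 273.5]), np.float64(67.6)]
top prop n 447 px [341. 181.] xyz [ 0.544  -0.0216  0.124 ] zr [0.009 0.132] rect [array([561.1, -25.4]), array([66.4, 95.5]), np.float64(74.0)]
scene table n 3181 px [239. 233.] xyz [ 0.5451 -0.1927  0.1501] zr [0.147 0.152] rect [array([ 819.7, -199.7]), array([115.7, 770.2]), np.float64(88.6)]
scene head n 412 px [314. 228.] xyz [ 0.5544 -0.0161  0.1254] zr [0.066 0.128] rect [array([827.1, -81.7]), array([ 46.7, 777.8]), np.float64(76.5)]
scene rack n 78 px [400. 137.] xyz [0.2195 0.3438 0.0675] zr [-0.001  0.104] rect [array([179.2, 366.9]), array([ 37. , 192.3]), np.float64(59.8)]
scene rack n 4521 px [431. 196.] xyz [0.5204 0.3176 0.0998] zr [0.022 0.158] rect [array([703.9, 107.1]), array([ 260.2, 1117.3]), np.float64(47.9)]
scene prop n 802 px [314. 237.] xyz [ 0.5574 -0.0176  0.0835] zr [0.008 0.128] rect [array([823.3, -92.8]), array([ 63., 778.]), np.float64(73.8)]
```

```bash
cat >> h.py <<'E'
def big(m):
    k,L,st,c=cv2.connectedComponentsWithStats(m.astype(np.uint8)); return L==1+np.argmax(st[1:,4])
def rot(yjaw):  # tool pointing down, jaw axis along given world xy direction
    x=np.array([0,0,-1.]); z=np.array([yjaw[0],yjaw[1],0.])/np.hypot(*yjaw[:2])
    return R.from_matrix(np.stack([x,np.cross(z,x),z],1))
def move(pos,Rt,s=None):
    s=s or observe(); R0=R.from_quat(s['eef_rot'])
    print('shift cm',(R0.inv().apply(np.array(pos)-s['ee_pos'])*100).round(2),'turn',(R0.inv()*Rt).as_rotvec().round(4))
E
python3 - <<'E'
from h import *
z=np.load('pics/top_last.npz');d=z['d'];W=cloud(d,z);sat=cv2.cvtColor(z['p'],cv2.COLOR_RGB2HSV)[...,1]
X,Y,Z=np.moveaxis(W,-1,0)
for lab,m in (('table',(d>0)&(abs(Z-.15)<.005)&(Y<-.06)&(Y>-.25)&(X>.3)&(X<.7)&(sat<60)),('head',(d>0)&(abs(Z-.127)<.006)&(abs(Y)<.08)&(X>.45)&(X<.62))):
    q=W[big(m)];r=cv2.minAreaRect((q[:,:2]*1000).astype(np.float32));print(lab,q.mean(0),np.median(q[:,2]),r)
s=observe();R0=R.from_quat(s['eef_rot']);print(R0.as_matrix().round(3),camera_info('wrist')['world_from_camera'].round(3))
a=np.radians(74.5)
for sg in(1,-1): move([.52,-.02,.42],rot(sg*np.array([np.cos(a),np.sin(a)])),s)
E
```

```text
table [ 0.52472238 -0.19331641  0.15037799] 0.15039416212905066 ((527.2537841796875, -194.05953979492188), (116.04167938232422, 198.0497589111328), 88.1759262084961)
head [ 0.54536659 -0.01671479  0.12659219] 0.12634173640212232 ((545.0340576171875, -17.007362365722656), (43.7579231262207, 60.17576217651367), 75.15691375732422)
[[-0.    -0.961  0.277]
 [-0.001  0.277  0.961]
 [-1.    -0.    -0.001]] [[ 0.277  0.926  0.255  0.082]
 [ 0.961 -0.267 -0.075  0.523]
 [-0.001  0.265 -0.964  0.375]
 [ 0.     0.     0.     1.   ]]
shift cm [ -1.53 -50.52 -40.  ] turn [-0.0103 -0.0012  0.    ]
shift cm [ -1.53 -50.52 -40.  ] turn [3.1313e+00 0.0000e+00 1.9000e-03]
```

play_rows(series=[0,-1.5,-53,-39.1,0,0,0,0,-1.5,-53,-39.1,0,0,0,0,-1.5,-53,-39.1,0,0,0,0,-1.5,-53,-39.1,0,0,0,0,-1.5,-53,-39.1,0,0,0,0,-1.5,-53,-39.1,0,0,0,0,-1.5,-53,-39.1,0,0,0,0,-1.5,-53,-39.1,0,0,0,0,-1.5,-53,-39.1,0,0,0,0,-1.5,-53,-39.1,0,0,0], squeeze=60)

```text
time_s: 1.1
ee_pos: [0.4505, 0.1058, 0.416]
eef_rot: [-0.425, 0.565, 0.425, 0.565]
force: [0.5, 0.8, 0.7]
grip_width: 0.0855
```

```bash
python3 - <<'E'
from h import *
s=observe();print(s['time_s'],s['ee_pos'],R.from_quat(s['eef_rot']).as_matrix().round(3))
a=np.radians(75.1);move([.545,-.017,.42],rot([np.cos(a),np.sin(a)]),s)
E
```

```text
1.1 [0.45045241 0.10575015 0.41601422] [[-0.    -0.961  0.277]
 [-0.001  0.277  0.961]
 [-1.     0.    -0.001]]
shift cm [ -0.39 -12.49  -9.17] turn [-0.0209 -0.0012 -0.    ]
```

play_rows(series=[0,-0.4,-12.5,-9.2,-0.02,0,0,0,-0.4,-12.5,-9.2,-0.02,0,0,0,-0.4,-12.5,-9.2,-0.02,0,0,0,-0.4,-12.5,-9.2,-0.02,0,0,0,-0.4,-12.5,-9.2,-0.02,0,0,0,-0.4,-12.5,-9.2,-0.02,0,0,0,-0.4,-12.5,-9.2,-0.02,0,0,0,-0.4,-12.5,-9.2,-0.02,0,0,0,-0.4,-12.5,-9.2,-0.02,0,0,0,-0.4,-12.5,-9.2,-0.02,0,0])

```text
time_s: 2.1
ee_pos: [0.5448, -0.0167, 0.4204]
eef_rot: [-0.431, 0.561, 0.431, 0.56]
force: [0.4, -0.1, -0.1]
grip_width: 0.0855
```

```bash
python3 - <<'E'
from h import *
p,d,i=shot('wrist','w1.png');W=cloud(d,i);X,Y,Z=np.moveaxis(W,-1,0)
m=(d>0)&(abs(Z-.127)<.008)&(abs(Y)<.08)&(X>.48)&(X<.62)
q=W[big(m)];r=cv2.minAreaRect((q[:,:2]*1000).astype(np.float32));print('head',len(q),q.mean(0),np.median(q[:,2]),r)
m=(d>0)&(abs(Z-.15)<.006)&(Y<-.06)
q=W[big(m)];print('table',len(q),np.median(q,0),q.min(0),q.max(0))
s=observe();print(s['ee_pos'])
m=(d>0)&(Z>.1)&(X>.59)&(abs(Y)<.15);q=W[m]; print('glue',len(q),q.min(0),q.max(0)) if len(q) else 0
E
```

```text
head 2675 [ 0.54469352 -0.01670764  0.12684277] 0.12688532254554896 ((545.722900390625, -16.97323226928711), (44.045631408691406, 59.681297302246094), 75.09192657470703)
table 24136 [ 0.49817812 -0.19790874  0.15104433] [ 0.42708133 -0.27041262  0.14400258] [ 0.59624901 -0.13151836  0.15599792]
[ 0.54483173 -0.0168606   0.42034823]
glue 1990 [ 0.62910815 -0.14209629  0.10011355] [ 0.69509824 -0.0203863   0.16719101]
```

View pics/w1.png

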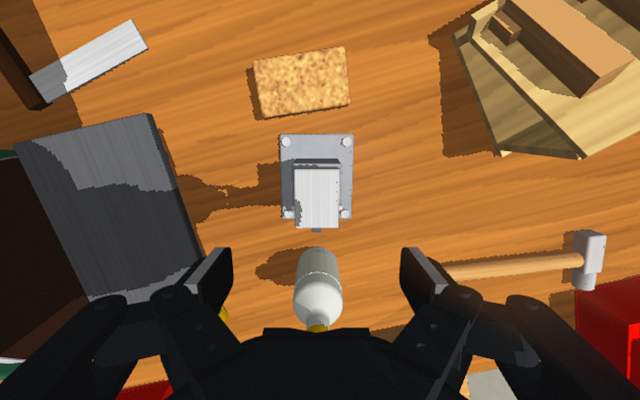

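Wrist view: the prop head is at (316,197) between the open fingers, the glue is at (318,290), and the table is on the left. The head's top is at 0.1265 in both views, so the column is at 0.024. Next I descend, grip and raise it two notches.

play_rows(series=[0,4,0,0,0,0,0,0,8,0,0,0,0,0,0,11,0,0,0,0,0,0,14,0,0,0,0,0,0,14.8,0,0,0,0,0,0,14.8,0,0,0,0,0,255,14.8,0,0,0,0,0,255,14.8,0,0,0,0,0,255,14.8,0,0,0,0,0,255,14.8,0,0,0,0,0], squeeze=50)

```text
time_s: 3.15
ee_pos: [0.5453, -0.0168, 0.2739]
eef_rot: [-0.432, 0.56, 0.43, 0.561]
force: [-1.5, 2.1, 7.1]
grip_width: 0.0429
```

play_rows(series=[255,0,0,0,0,0,0,255,0,0,0,0,0,0,255,0,0,0,0,0,0,255,0,0,0,0,0,0,255,0,0,0,0,0,0,255,0,0,0,0,0,0,255,0,0,0,0,0,0,255,0,0,0,0,0,0,255,0,0,0,0,0,0,255,0,0,0,0,0,0])

```text
time_s: 4.15
ee_pos: [0.5453, -0.0168, 0.274]
eef_rot: [-0.432, 0.56, 0.43, 0.561]
force: [-0.9, 1.6, 3.5]
grip_width: 0.0427
```

play_rows(series=[255,-0.4,0,0,0,0,0,255,-0.8,0,0,0,0,0,255,-1.2,0,0,0,0,0,255,-1.6,0,0,0,0,0,255,-2.0,0,0,0,0,0,255,-2.4,0,0,0,0,0,255,-2.7,0,0,0,0,0,255,-2.7,0,0,0,0,0,255,-2.7,0,0,0,0,0,255,-2.7,0,0,0,0,0])

```text
time_s: 5.15
ee_pos: [0.5453, -0.0168, 0.301]
eef_rot: [-0.432, 0.56, 0.43, 0.561]
force: [1.7, 0.2, -3.6]
grip_width: 0.0433
```

```bash
python3 - <<'E'
from h import *
for n in('wrist','scene'):
    p,d,i=shot(n);W=cloud(d,i);X,Y,Z=np.moveaxis(W,-1,0)
    m=(d>0)&(Z>.12)&(Z<.165)&(Y>-.045)&(Y<.012)&(X>.51)&(X<.58)
    print(n,m.sum(),np.percentile(Z[m],[10,50,90]).round(4) if m.any() else 0, np.histogram(Z[m],np.arange(.12,.166,.003)))
E
```

```text
wrist 12397 [0.1524 0.1539 0.1548] (array([   0,    0,    0,    0,    3,  106,  179,  188,  208,  238,  909,
       9947,  189,  216,  214]), array([0.12 , 0.123, 0.126, 0.129, 0.132, 0.135, 0.138, 0.141, 0.144,
       0.147, 0.15 , 0.153, 0.156, 0.159, 0.162, 0.165]))
scene 453 [0.1415 0.1524 0.1547] (array([  0,   0,   0,   1,   3,  20,  18,  19,  17,  22, 179, 155,  10,
         6,   3]), array([0.12 , 0.123, 0.126, 0.129, 0.132, 0.135, 0.138, 0.141, 0.144,
       0.147, 0.15 , 0.153, 0.156, 0.159, 0.162, 0.165]))
```

play_rows(series=[255,0.2,0,0,0,0,0,255,0.2,0,0,0,0,0,0,0.2,0,0,0,0,0,0,0.2,0,0,0,0,0,0,0.2,0,0,0,0,0,0,0.2,0,0,0,0,0,0,0.2,0,0,0,0,0,0,-3,0,0,0,0,0,0,-7,0,0,0,0,0,0,-11,0,0,0,0,0])

```text
time_s: 6.25
ee_pos: [0.5447, -0.0167, 0.4121]
eef_rot: [-0.432, 0.56, 0.43, 0.561]
force: [0.8, 0.8, 0.1]
grip_width: 0.0853
```

```bash
python3 - <<'E'
from h import *
for n in('wrist','top'):
    p,d,i=shot(n,n+'2.png');W=cloud(d,i);X,Y,Z=np.moveaxis(W,-1,0)
    m=(d>0)&(Z>.12)&(Z<.165)&(Y>-.05)&(Y<.015)&(X>.51)&(X<.58)
    print(n,m.sum(),np.percentile(Z[m],[10,50,90]).round(4) if m.any() else 0)
# rack in top view
z=np.load('pics/top_last.npz') 
E
python3 - <<'E'
import cv2
p=cv2.imread('pics/top1.png')[160:260,160:300]
cv2.imwrite('pics/rackcrop.png',cv2.resize(p,None,fx=5,fy=5,interpolation=cv2.INTER_CUBIC))
E
```

```text
wrist 3474 [0.1498 0.1509 0.1518]
top 0 0
```

View pics/rackcrop.png

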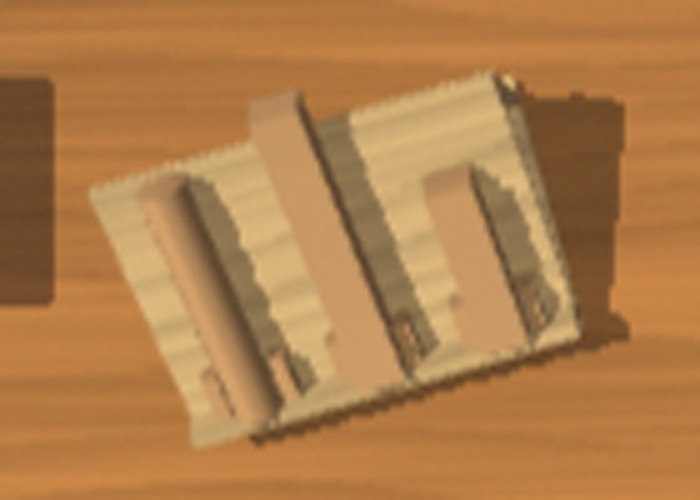

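The crop shows the dowel on the left, the long strip in the middle from (275,110) to (370,375) in the crop, and the short strip on the right. The prop's head is at 0.151, level with the table at 0.151 in the same view.

```bash
cat > m2.py <<'E'
from h import *
import sys
z=np.load('pics/%s_last.npz'%sys.argv[1]);d=z['d'];W=cloud(d,z);X,Y,Z=np.moveaxis(W,-1,0)
m=(d>0)&(X>.34)&(X<.62)&(Y>.15)&(Y<.48)&(Z>.035)&(Z<.22)
q=W[m];best=0
rng=np.random.default_rng(0)
for _ in range(500):
    t=q[rng.choice(len(q),3,False)];n=np.cross(t[1]-t[0],t[2]-t[0]);l=np.linalg.norm(n)
    if l<1e-5: continue
    n/=l; n*=np.sign(n[2])
    if abs(n[2]-.819)>.05: continue
    c=(abs((q-t[0])@n)<.003).sum()
    if c>best: best=c;N,p0=n,t[0]
i=abs((q-p0)@N)<.003
c=q[i].mean(0);N=np.linalg.svd(q[i]-c,full_matrices=False)[2][2];N*=np.sign(N[2])
print('plane tilt deg',np.degrees(np.arccos(N[2])),'upslope yaw',np.degrees(np.arctan2(-N[1],-N[0])),best)
h=(W-c)@N
e1=np.array([-N[0],-N[1],0]);e1-=e1@N*N;e1/=np.linalg.norm(e1);e2=np.cross(N,e1)
k,L,st,cc=cv2.connectedComponentsWithStats((m&(h>.023)&(h<.036)).astype(np.uint8))
for j in range(1,k):
    if st[j,4]<60: continue
    a=W[L==j];b=np.stack([(a-c)@e1,(a-c)@e2],1)*1000
    r=cv2.minAreaRect(b.astype(np.float32)); hh=np.median((a-c)@N)
    mid=c+e1*r[0][0]/1e3+e2*r[0][1]/1e3+N*(hh-.015)
    print('n',st[j,4],'px',cc[j].round(),'h',hh.round(4),'rect',r,'mid axis',mid.round(4),'ymid',np.median(b[:,1]))
E
python3 m2.py top; python3 m2.py scene; python3 -c "
from h import *;print(observe()['joint_pos'])"
```

```text
plane tilt deg 35.24213302727287 upslope yaw 15.453615232903829 1634
n 629 px [226. 210.] h 0.0296 rect ((-3.2935333251953125, 11.216773986816406), (213.03907775878906, 62.49941635131836), 6.939783573150635) mid axis [0.4649 0.3335 0.1065] ymid 7.2707634993106085
n 358 px [256. 214.] h 0.0299 rect ((-44.39653778076172, -73.16710662841797), (139.5624237060547, 55.07688903808594), 13.266073226928711) mid axis [0.4549 0.2432 0.0831] ymid -72.61670112953163
n 404 px [202. 222.] h 0.0275 rect ((-14.859321594238281, 82.00741577148438), (39.03717041015625, 179.8598175048828), 88.80670166015625) mid axis [0.4381 0.3995 0.0982] ymid 86.5544194240658
plane tilt deg 34.17245812786487 upslope yaw 14.81185320247359 763
n 206 px [451. 168.] h 0.0274 rect ((-35.391441345214844, 128.97703552246094), (174.2046661376953, 24.62354278564453), 2.1409647464752197) mid axis [0.4415 0.402  0.1002] ymid 128.31730920874298
n 372 px [433. 178.] h 0.0294 rect ((-22.258316040039062, 54.620758056640625), (33.6444091796875, 206.32176208496094), 89.5322036743164) mid axis [0.4699 0.3326 0.1092] ymid 48.44581578562787
n 213 px [399. 187.] h 0.0289 rect ((-60.24275207519531, -25.459030151367188), (124.30160522460938, 35.4734992980957), 0.31964948773384094) mid axis [0.4603 0.2473 0.0875] ymid -30.04340795536369
[-3.06140280e-02  2.65894721e-01  5.40220239e-02  1.34778810e+00
 -4.34075838e-04  2.29349464e-01]
```

```bash
cat >> h.py <<'E'
def slope(yaw,tilt=35.):
    a,t=np.radians([yaw,tilt]); u=np.array([np.cos(a),np.sin(a),0]); N=-np.sin(t)*u+np.array([0,0,np.cos(t)])
    x=-N; z=np.array([-u[1],u[0],0]); return N,R.from_matrix(np.stack([x,np.cross(z,x),z],1))
E
python3 - <<'E'
from h import *
N,Rt=slope(15.2); mid=np.array([.468,.333,.108])
move(mid+.275*N,Rt); print(mid+.275*N)
E
```

```text
shift cm [ 8.03 30.24 23.88] turn [-0.5081 -0.1611 -0.5853]
[0.31578455 0.29164398 0.33326681]
```

play_rows(series=[0,0,6,5,-0.1,-0.03,-0.11,0,0,12,10,-0.2,-0.06,-0.22,0,1.5,16,13,-0.3,-0.09,-0.33,0,3,20,16,-0.4,-0.12,-0.45,70,5,25,20,-0.508,-0.161,-0.585,70,8,30.2,23.9,-0.508,-0.161,-0.585,70,8,30.2,23.9,-0.508,-0.161,-0.585,70,8,30.2,23.9,-0.508,-0.161,-0.585,70,8,30.2,23.9,-0.508,-0.161,-0.585,70,8,30.2,23.9,-0.508,-0.161,-0.585])

```text
time_s: 7.35
ee_pos: [0.3153, 0.2925, 0.333]
eef_rot: [0.665, -0.24, -0.408, -0.577]
force: [0.2, 0.6, 1.0]
grip_width: 0.0619
```

```bash
python3 - <<'E'
from h import *
s=observe();print(s['ee_pos'],s['joint_pos'].round(3),s['grip_width'])
shot('wrist','w3.png'); shot('top'); shot('scene')
N,Rt=slope(15.2); mid=np.array([.468,.333,.108]); move(mid+.275*N,Rt)
E
python3 m2.py wrist
```

```text
[0.31527322 0.29254717 0.33296486] [ 0.845 -0.082 -0.683  0.441 -0.318  0.489] 0.0618783070169521
shift cm [-0.01  0.12  0.09] turn [-0.0016 -0.0009  0.0002]
plane tilt deg 34.98329681937221 upslope yaw 14.802633602839643 24145
n 5796 px [215. 158.] h 0.0299 rect ((-26.21540069580078, -80.86166381835938), (31.122718811035156, 121.62925720214844), 89.92050170898438) mid axis [0.4593 0.2461 0.0874] ymid -79.99641173039299
n 7990 px [312. 195.] h 0.03 rect ((13.929733276367188, -0.9406633377075195), (30.104116439819336, 201.70425415039062), 89.99541473388672) mid axis [0.4706 0.3318 0.1105] ymid -0.9565564015148931
n 4802 px [407. 167.] h 0.0285 rect ((-12.97658920288086, 78.656005859375), (26.006851196289062, 149.06915283203125), 89.93627166748047) mid axis [0.4298 0.4033 0.0938] ymid 77.1157351313948
```

View pics/w3.png

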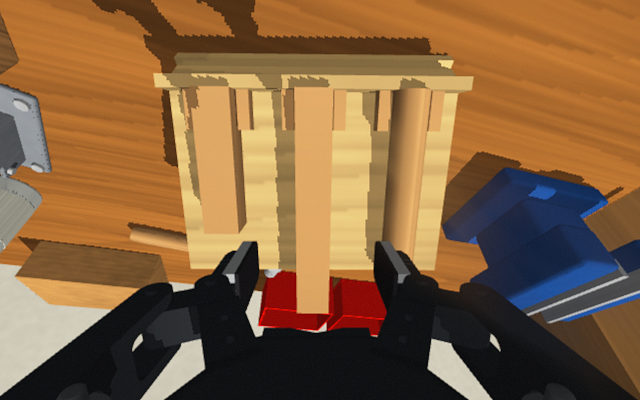

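Wrist view: the long strip is centred between the fingers, from (314,90) to (312,310), with the short strip at (218,160) and the dowel at (407,165). Measured size and spacing match the text. The fingertips would reach the board, so I'll grasp 9 mm above the strip's axis.

```bash
python3 - <<'E'
from h import *
N,Rt=slope(14.8,35); mid=np.array([.4706,.3318,.1105]); move(mid+.164*N,Rt); move(mid+.20*N,Rt)
E
```

```text
shift cm [11.01 -0.2  -0.02] turn [0.0041 0.0031 0.0002]
shift cm [ 7.41 -0.2  -0.01] turn [0.0041 0.0031 0.0002]
```

play_rows(series=[70,4,-0.2,0,0,0,0,70,7.5,-0.2,0,0.004,0.003,0,70,9.5,-0.2,0,0.004,0.003,0,70,10.5,-0.2,0,0.004,0.003,0,70,11,-0.2,0,0.004,0.003,0,70,11,-0.2,0,0.004,0.003,0,255,11,-0.2,0,0.004,0.003,0,255,11,-0.2,0,0.004,0.003,0,255,11,-0.2,0,0.004,0.003,0,255,11,-0.2,0,0.004,0.003,0], squeeze=40)

```text
time_s: 8.5
ee_pos: [0.3793, 0.3081, 0.246]
eef_rot: [0.664, -0.242, -0.404, -0.58]
force: [-3.4, -1.9, 5.7]
grip_width: 0.0293
```

play_rows(series=[255,0,0,0,0,0,0,255,0,0,0,0,0,0,255,0,0,0,0,0,0,255,-0.5,0,0,0,0,0,255,-1,0,0,0,0,0,255,-2,0,0,0,0,0,255,-4,0,0,0,0,0,255,-7,0,0,0,0,0,255,-10,0,0,0,0,0,255,-13,0,0,0,0,0])

```text
time_s: 9.5
ee_pos: [0.3057, 0.2881, 0.3535]
eef_rot: [0.664, -0.242, -0.404, -0.58]
force: [-0.3, 1.9, -1.0]
grip_width: 0.0293
```

```bash
python3 - <<'E'
from h import *
s=observe();R0=R.from_quat(s['eef_rot']);print(s['ee_pos'],s['joint_pos'].round(3),s['grip_width'],s['force'])
shot('wrist','w4.png')
# strip direction currently = -tool y ; place it horizontal, along 88.2 deg -> jaw z at 178.2
print('strip x dir',-R0.as_matrix()[:,1])
a=np.radians(178.4);Rt=rot([np.cos(a),np.sin(a)]);print((R0.inv()*Rt).as_rotvec())
# tilt first in place (keep strip mid), then travel
E
```

```text
[0.30569478 0.28809935 0.35349399] [ 0.859 -0.12  -0.656  0.51  -0.33   0.511] 0.029298515516952818 [-0.25699182  1.90482191 -1.02205797]
strip x dir [0.79118467 0.20927785 0.57465608]
[-1.24146725 -0.39194724  0.52497415]
```

View pics/w4.png

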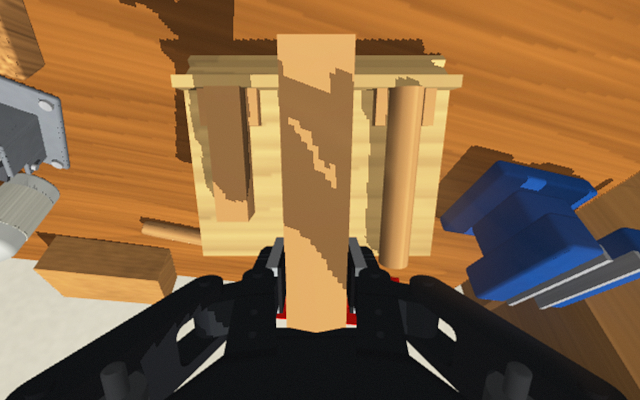

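The strip is held cleanly between the pads, at (315,180), and the other pieces are still in place. Next I level it, turn it and carry it to hover over the site.

```bash
python3 - <<'E'
from h import *
a=np.radians(178.2);move([.54,-.105,.43],rot([np.cos(a),np.sin(a)]))
E
```

```text
shift cm [  1.26 -14.63 -43.99] turn [-1.2383 -0.3912  0.5303]
```

play_rows(series=[255,-2.5,0,-1,-0.05,-0.02,0.02,255,-4,-2,-5,-0.18,-0.06,0.08,255,-4,-4,-9.5,-0.3,-0.1,0.13,255,-3.5,-5.5,-14,-0.43,-0.14,0.18,255,-2.5,-7,-18.5,-0.55,-0.18,0.23,255,-2,-8.5,-23,-0.68,-0.22,0.29,255,-1,-10,-27,-0.8,-0.26,0.34,255,0,-11,-31,-0.92,-0.3,0.39,255,0.5,-12,-35,-1.04,-0.33,0.44,255,1,-13,-39,-1.15,-0.37,0.49])

```text
time_s: 10.55
ee_pos: [0.5048, -0.0486, 0.4228]
eef_rot: [0.718, -0.035, -0.69, -0.079]
force: [1.5, 0.3, -0.7]
grip_width: 0.0294
```

```bash
python3 - <<'E'
from h import *
a=np.radians(178.2);s=observe();print(s['joint_pos'].round(2),s['grip_width']);move([.54,-.105,.43],rot([np.cos(a),np.sin(a)]),s)
E
```

```text
[-0.11  0.18 -0.04  1.31  0.06 -1.52] 0.02944521180739497
shift cm [-0.89  4.95 -4.4 ] turn [-0.1301 -0.0389  0.0626]
```

play_rows(series=[255,-0.4,2,-2,-0.06,-0.02,0.03,255,-0.9,4,-4,-0.13,-0.039,0.063,255,-0.9,4.95,-4.4,-0.13,-0.039,0.063,255,-0.9,4.95,-4.4,-0.13,-0.039,0.063,255,-0.9,4.95,-4.4,-0.13,-0.039,0.063,255,-0.9,4.95,-4.4,-0.13,-0.039,0.063,255,-0.9,4.95,-4.4,-0.13,-0.039,0.063,255,-0.9,4.95,-4.4,-0.13,-0.039,0.063,255,-0.9,4.95,-4.4,-0.13,-0.039,0.063,255,-0.9,4.95,-4.4,-0.13,-0.039,0.063])

```text
time_s: 11.55
ee_pos: [0.5399, -0.1048, 0.4302]
eef_rot: [0.707, -0.011, -0.707, -0.011]
force: [-0.6, -0.6, -1.5]
grip_width: 0.0291
```

```bash
python3 - <<'E'
from h import *
s=observe();print(s['ee_pos'],s['force'])
a=np.radians(178.2);move([.54,-.105,.43],rot([np.cos(a),np.sin(a)]),s)
p,d,i=shot('wrist','w5.png');W=cloud(d,i);R0=R.from_quat(s['eef_rot'])
L=R0.inv().apply((W-s['ee_pos']).reshape(-1,3)).reshape(W.shape)
m=(d>0)&(abs(L[...,2])<.02)&(L[...,0]>.13)&(L[...,0]<.17)
m=big(m);q=W[m];l=L[m]
r=cv2.minAreaRect((q[:,:2]*1000).astype(np.float32))
f=l[abs(l[:,0]-np.median(l[:,0]))<.006]; A=np.polyfit(f[:,1],f[:,0],1)
print('face',len(q),'toolx',np.median(l[:,0]),'slope',A,'y range',np.percentile(l[:,1],[1,99]),'z range',np.percentile(l[:,2],[2,98]),r)
X,Y,Z=np.moveaxis(W,-1,0)
t=(d>0)&(abs(Z-.15)<.006)&(Y<-.06)&(Y>-.26)
q=W[big(t)];print('table',len(q),np.median(q,0),q.min(0),q.max(0))
p,d,i=shot('scene','s5.png')
cv2.imwrite('pics/s5c.png',cv2.resize(p[150:330,90:370,::-1],None,fx=2.5,fy=2.5))
W=cloud(d,i);l=R0.inv().apply((W-s['ee_pos']).reshape(-1,3))
f=l[(d.ravel()>0)&(abs(l[:,2])<.012)&(l[:,0]>.13)&(l[:,0]<.165)&(abs(l[:,1])<.13)]
print('scene',len(f),np.median(f,0),np.percentile(f[:,1],[1,99]),np.polyfit(f[:,1],f[:,0],1))
E
```

```text
[ 0.53988574 -0.10475499  0.43023339] [-0.59519167 -0.58198312 -1.48421781]
shift cm [ 0.02  0.02 -0.01] turn [ 0.0001 -0.0001 -0.0004]
face 21792 toolx 0.14952252255033885 slope [-0.00047966  0.14955946] y range [-0.0296576   0.10041469] z range [-0.0161843   0.01525004] ((538.68212890625, -138.7584228515625), (135.24110412597656, 39.9690055847168), 87.84123229980469)
table 26200 [ 0.50344998 -0.20603057  0.15106153] [ 0.42839483 -0.25999142  0.1474824 ] [ 0.63256378 -0.13310132  0.15394023]
scene 624 [ 1.50651315e-01  1.82793012e-02 -3.08551980e-05] [-0.09715046  0.09934307] [-0.00073985  0.15072921]
```

View pics/s5c.png

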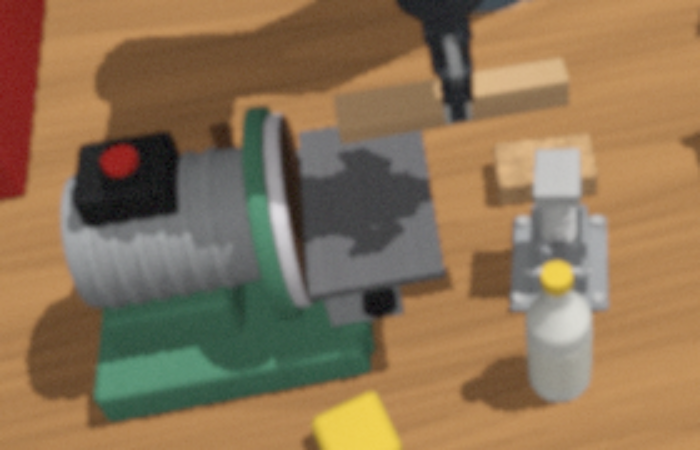

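The crop shows the strip level in the gripper from (335,115) to (568,80), still high above the table and head. In the tool frame it is level to 0.05° and centred to 1–2 mm. I'll descend slowly to touch.

play_rows(series=[255,3,0,0,0,0,0,255,6,0,0,0,0,0,255,8,0,0,0,0,0,255,9,0,0,0,0,0,255,9.3,0,0,0,0,0,255,9.6,0,0,0,0,0,255,9.75,0,0,0,0,0,255,9.85,0,0,0,0,0,255,9.85,0,0,0,0,0,255,9.85,0,0,0,0,0])

```text
time_s: 12.65
ee_pos: [0.54, -0.105, 0.332]
eef_rot: [0.707, -0.011, -0.707, -0.011]
force: [0.7, 0.5, -1.1]
grip_width: 0.0291
```

play_rows(series=[255,0.05,0,0,0,0,0,255,0.1,0,0,0,0,0,255,0.1,0,0,0,0,0,255,0.1,0,0,0,0,0,255,0.1,0,0,0,0,0,255,0.1,0,0,0,0,0,255,0.1,0,0,0,0,0,255,0.1,0,0,0,0,0,255,0.1,0,0,0,0,0,255,0.1,0,0,0,0,0])

```text
time_s: 13.65
ee_pos: [0.54, -0.105, 0.331]
eef_rot: [0.707, -0.011, -0.707, -0.011]
force: [0.6, -1.1, -1.3]
grip_width: 0.0294
```

play_rows(series=[255,0.05,0,0,0,0,0,255,0.1,0,0,0,0,0,255,0.1,0,0,0,0,0,255,0.1,0,0,0,0,0,255,0.1,0,0,0,0,0,255,0.1,0,0,0,0,0,255,0.1,0,0,0,0,0,255,0.1,0,0,0,0,0,255,0.1,0,0,0,0,0,255,0.1,0,0,0,0,0])

```text
time_s: 14.65
ee_pos: [0.54, -0.1049, 0.3306]
eef_rot: [0.707, -0.011, -0.707, -0.011]
force: [-1.9, 0.6, 5.7]
grip_width: 0.0291
```

Contact: the vertical force went from -1.3 to +5.7 N at the expected height. I'll release and rise.

play_rows(series=[200,0,0,0,0,0,0,160,0,0,0,0,0,0,120,0,0,0,0,0,0,70,0,0,0,0,0,0,70,0,0,0,0,0,0,70,0,0,0,0,0,0,70,-1,0,0,0,0,0,70,-4,0,0,0,0,0,70,-8,0,0,0,0,0,70,-12,0,0,0,0,0])

```text
time_s: 15.65
ee_pos: [0.5394, -0.1048, 0.4526]
eef_rot: [0.707, -0.011, -0.707, -0.011]
force: [0.3, 0.2, 0.2]
grip_width: 0.0623
```

```bash
python3 - <<'E'
from h import *
s=observe();print(s['ee_pos'],s['force'],s['grip_width'])
p,d,i=shot('wrist','w6.png');W=cloud(d,i);X,Y,Z=np.moveaxis(W,-1,0)
m=big((d>0)&(abs(Z-.18)<.008)&(abs(X-.54)<.05)&(Y>-.25)&(Y<.03));q=W[m]
print('strip',len(q),q.mean(0),cv2.minAreaRect((q[:,:2]*1000).astype(np.float32)),'tilt',np.degrees(np.polyfit(q[:,1],q[:,2],1)[0]))
p,d,i=shot('scene','s6.png');W=cloud(d,i);X,Y,Z=np.moveaxis(W,-1,0)
m=big((d>0)&(abs(Z-.18)<.006)&(abs(X-.54)<.04)&(Y>-.25)&(Y<.03));q=W[m]
print('scene strip',len(q),q.mean(0),cv2.minAreaRect((q[:,:2]*1000).astype(np.float32)),'tilt',np.degrees(np.polyfit(q[:,1],q[:,2],1)[0]))
m=(d>0)&(Z>.13)&(Z<.165)&(Y>-.04)&(Y<.015)&(X>.56)&(X<.58);print('head z',np.percentile(Z[m],[50,80]),m.sum())
cv2.imwrite('pics/s6c.png',cv2.resize(p[150:330,90:370,::-1],None,fx=2.5,fy=2.5))
E
```

```text
[ 0.53944206 -0.10482209  0.45260252] [0.27486032 0.17919283 0.22802103] 0.06233072382272783
strip 7326 [ 0.54089535 -0.1172625   0.18102554] ((541.2155151367188, -106.63587951660156), (199.369873046875, 30.073999404907227), 88.21829223632812) tilt -0.06664150264703711
scene strip 991 [ 0.54190972 -0.10750736  0.17975696] ((540.425537109375, -105.82786560058594), (199.3889617919922, 35.01836013793945), 88.97979736328125) tilt -0.010715229710121862
head z [0.14809862 0.15047107] 160
```

View pics/s6c.png

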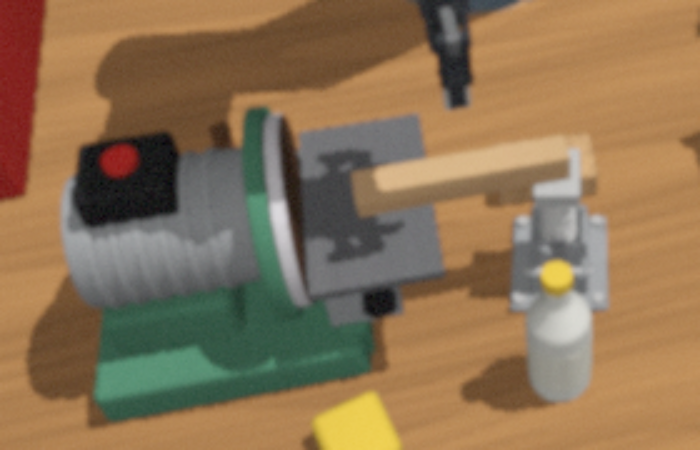

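The crop shows the strip lying from the table (355,190) to the prop's head (580,160), well clear of the disc, with the gripper free above it. I'm handing the job in.

```bash
python3 -c "
from rig import close_job; print(close_job())"
```

```text
the job is handed in; nothing more can be done
None
```

The job is handed in: the prop stands at the notch level with the sander's table, and the strip lies across the table and the prop's head. It took about 16 s of the 48 s allowed. The hand-in gives no verdict, so this rests on my own checks.

- **Prop:** I gripped the head, raised the column from 0.024 to about 0.0515 m and let it settle on its pawl. After release the wrist view put both head and table at 0.151 m, so the column is at 0.048. The last scene view put the head slightly lower, at about 0.150 m, within camera error.
- **Strip placing:** I lifted it off the rack, levelled it and lowered it until the vertical force changed from -1.3 N (its weight) to +5.7 N. Then I released it and rose clear.
- **Strip position:** Two views show it level to within 0.1°, with its top at 0.180–0.181 m, so its middle is about 0.165 m above the bench. It is square to the disc within about 1°. Its near end is roughly 50 mm from the disc face, as worked out from the table edge, and about 30 mm of it rests on the head.
- **Gripper and other things:** The gripper was about 12 cm above the strip when I handed in. The short strip and dowel were still in place just after the lift, and the sanding block and glue in the last view. I did not measure the other bench items again.

No check failed, and the views agreed to within 1–2 mm.

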